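# Pack the hat-shaped tubs head to toe

## Robot

A 7-joint arm with a two-finger parallel gripper is mounted at the origin on the work surface. World frame = base frame: x ahead of the robot, y to its left, z up, the work surface at z = 0. Lengths are in m, angles in rad, forces in N, time in s.
With the tool pointing down it reaches from about 0.425 to 1.025 m from the base axis. Payload 9.4 kg.
Tool frame: the origin (TCP) lies between the finger pads; the fingertips stand 19 mm ahead of it and the grasp point (between the pads) is the TCP; x points along the fingers, y is the direction in which the jaws open and shut, and the axes are right-handed (so a half turn about x gives the same grasp; the last joint's range is limited). The gripper opens to 85 mm and grips with 20 to 120 N. Pads are 22 mm wide; open, the fingers measure 114 mm over their backs; the gripper's body (76 mm by 85 mm) begins 54 mm behind the grasp point. The pads swing forward as they close: fully open they stand 13 mm farther back than shut.
Start: joints at [-1.423, 0.599, -0.003, 1.599, 0.002, 0.943, -0.08], TCP at [0.162, 0.707, 0.25] pointing down, gripper open.
Joint ranges: [-2.57, 2.57], [-0.35, 1.97], [-1.29, 1.29], [0.11, 2.56], [-1.05, 4.19], [0.11, 1.86], [-2.63, 2.63]. Speed limits (rad/s): [2.22, 2.22, 3.01, 3.01, 3.14, 3.14, 3.14].

## Interface

Orientations are given as a unit quaternion [x, y, z, w].
In Python, from cell import * gives the robot as it stands.
- The arm moves only by the tool carry_out, never from a script. Its argument "increments" is a list that holds one entry, the list of rows, each a list of 7 numbers: the shift along the tool's x, y, z in cm, then the turn, a rotation vector about the tool's x, y, z in degrees, then the gripper's target within -1 to 1 (fully open at 1, half-way at 0, shut at -1). A call has exactly 10 rows; each row is the pose to reach, as a shift and turn from the pose measured when the call began, along the tool's axes at that moment; what a row does not reach only later rows make up. A row lasts 1/10 s, in which the tool goes at most 50 mm and 8.59 degrees, less where a joint would pass 70% of its speed; a pose out of reach is approached as far as the arm can. A call with a gripper value outside its range is refused whole. The fingers move at their own pace and stop on an object; "squeeze" is the grip in N (left out, the last holds). Time passes only in rows, so rows that repeat a pose let the fingers close, or fill a call up. It gives the time, the measured TCP pose, the force and the opening at its end, in the units of the state.
- sense(): the state, without advancing time (a new reading comes with each control period).
- snapshot(name): name is "side" or "top"; returns (picture, depth): 400x640x3 uint8, red, green, blue; 400x640 float32, m along the optical axis (not along the pixel's ray), 0 where there is no reading.
- camera_params(name): a dict with "K" (3x3 intrinsics, pixels), "D" ([k1, k2, p1, p2, k3] as OpenCV has them; the pictures are not rectified), "origin" and "orientation" of the camera in the world. Camera axes: x right, y up, looking along -z (the intrinsics and any distortion apply to the point x, -y, -z); pixel columns grow to the right and rows downward; lengths in m; the calibration is good to about 2 mm. A picture is of the moment at which its call begins. camera_params takes no time and is no camera call.
- sign_off(): hands the job in, once; it reports no verdict.
Trained networks look in the newest picture that a camera, given by its name, has taken for a name from the list of things; names that differ only in an ending like _2 or _b are one class to them, and where a whole thing is asked for, a point or a joint stands for the part that bears it (a point fixed in the world has none). Each returns a list of dicts, best first, with "conf" (0 to 1); they miss things now and then, are a little off and sometimes report something else, mostly with a low value. They report only what shows in the picture. A call takes as long as a camera call. They do not tell look-alikes from the thing itself.
- boxes_of(camera, label): "centre" ([row, column] in pixels, amid what is visible of it).
- cut_out(camera, label): "region" (400x640 bool, what is visible of it) and "centre" ([row, column] in pixels, amid what is visible of it).
- tip_of(camera, label): "centre" ([row, column] in pixels: a listed point, or the origin of a listed thing).
The state is a dict: "time_s": time; "q": joint angles; "qd": joint speeds; "effort": joint torques, N m; "tcp_pos": TCP position; "tcp_rot": TCP orientation; "force": force on the tool from outside, world axes, zero at the start; "moment": the same for the moment, N m; "gripper_width": finger opening in m.
Only numpy, scipy, OpenCV 4.12 (cv2) and the standard library are available. Lean on these libraries where they do the work, as an engineer would, in place of code of your own. Each camera call takes 0.05 s, during which the arm holds its last target. There are 200 camera calls.

## Task

Pack all four wide-lidded dessert tubs into the narrow black tray in one straight row, alternating lid up and lid down so that they interlock and all stand flat on the tray's bottom; one tub is already in at an end. Keep each tub the way up it is now, set them down gently without dropping or tipping any, and leave the bottles, the can and the yellow pack where they are.

Things in the scene. Friction and masses are not known exactly. Their poses are not given: they have to be found in the camera images.
- tub_a_center (a point): White rigid hat-shaped tub, 62 mm tall, upright: lid on top (50 to 62 mm up), small foot below. Lid 68 mm in diameter, 12 mm thick; slim body 36 mm in diameter, flaring to 44 mm in the 16 mm next to the lid; 0.1 to 0.2 kg. Point: its centre, 31 mm above the surface it stands on, z up. Starts in the tray or on the table between tray and robot.
- tub_b_center (a point): White rigid hat-shaped tub, 62 mm tall, upright: lid on top (50 to 62 mm up), small foot below. Lid 68 mm in diameter, 12 mm thick; slim body 36 mm in diameter, flaring to 44 mm in the 16 mm next to the lid; 0.1 to 0.2 kg. Point: its centre, 31 mm above the surface it stands on, z up. Starts in the tray or on the table between tray and robot.
- tub_c_center (a point): White rigid hat-shaped tub, 62 mm tall, upside down: lid at the bottom, small foot on top. Lid 68 mm in diameter, 12 mm thick; slim body 36 mm in diameter, flaring to 44 mm in the 16 mm next to the lid; 0.1 to 0.2 kg. Point: its centre, 31 mm above the surface it stands on, z up. Starts in the tray or on the table between tray and robot.
- tub_d_center (a point): White rigid hat-shaped tub, 62 mm tall, upside down: lid at the bottom, small foot on top. Lid 68 mm in diameter, 12 mm thick; slim body 36 mm in diameter, flaring to 44 mm in the 16 mm next to the lid; 0.1 to 0.2 kg. Point: its centre, 31 mm above the surface it stands on, z up. Starts in the tray or on the table between tray and robot.
- tray: Open black plastic tray, fixed: inside 238 mm long (y axis), 74 wide (x). End walls 65 mm high, side lips 8 high, all 4 thick. Bottom level with the table. Origin: centre of the bottom, z up. One tub stands at its +y end, 1 to 5 mm from the wall. Four fit only alternated (14 mm play in all). Lids overlap from above: no lid-down tub can be lowered straight in beside a lid-up one, only slid under its lid.
- sauce_left: Bystander: grey squeeze bottle with a pointed black nozzle, 60 mm in diameter, 190 mm tall, about 0.4 kg, left of the tray. Origin: centre of its underside.
- sauce_right: Bystander: the same kind of squeeze bottle, right of the tray. Origin: centre of its underside.
- can: Bystander: food can, 74 mm in diameter, 100 mm tall, on the left. Origin: centre of its underside.
- butter_pack: Bystander: yellow pack 70 x 110 x 45 mm, on the right. Origin: centre of its underside.
There are look-alikes about, which are no part of the job. What is shaped like the part that bears tub_b_center but pink or turquoise is not meant.

How it is judged:
By the outcome, as a careful person would: the job done as asked, in the order asked, and still so for the second after the job is handed in, with the robot touching nothing.
It also fails if it takes over 70 s, if anything falls off the work surface, if the arm or the gripper's body presses on something with over 40 N, if the wrist force passes 120 N, or if a joint passes its speed limit or range.

## Working session

There is one attempt and no reset: what is moved stays moved. The work goes in short steps, Python scripts to look and compute and a tool call to move; the robot and the scene stay as the last step left them, time stands still between calls to the robot, and variables do not carry over. Pictures are saved under pics/ and viewed, about 8 in all and at most 12, crops included, and the job is handed in when it is done.

Besides the shell and the picture viewer there is one more tool, called after "Request:" as name(argument=value, ...), one argument or row to a line, values as JSON. carry_out: Moves the arm, as the interface text tells. Its arguments: {"type":"object","properties":{"increments":{"type":"array"},"squeeze":{"type":"number"}},"required":["increments"]}

```bash
ls; mkdir -p pics; cat > h.py <<'E'
from cell import *
import numpy as np, cv2
from scipy.spatial.transform import Rotation as R
def ray(cam,px):
    p=camera_params(cam); K=np.array(p["K"]);D=np.array(p["D"],float)
    u=cv2.undistortPoints(np.array([[px]],float).reshape(-1,1,2),K,D).reshape(-1,2)
    d=np.c_[u[:,0],-u[:,1],-np.ones(len(u))]
    return np.array(p["origin"]), R.from_quat(p["orientation"]).as_matrix()@d.T
def cloud(cam,depth):
    p=camera_params(cam); r,c=np.mgrid[0:400,0:640]
    o,d=ray(cam,np.c_[c.ravel(),r.ravel()])
    P=(o[:,None]+d*depth.ravel()).T.reshape(400,640,3); P[depth==0]=np.nan
    return P
E
python3 - <<'E'
from h import *
for n in("top","side"):
    im,d=snapshot(n); cv2.imwrite(f"pics/{n}0.png",im[:,:,::-1]); P=cloud(n,d); np.save(f"/tmp/{n}.npy",P)
    print(n,camera_params(n)["origin"])
    for l in("tub_b_center","tub_c_center","tray"):
        for x in cut_out(n,l):
            r=x["region"]; q=P[r]; q=q[~np.isnan(q[:,0])]
            print(l,round(x["conf"],2),np.round(x["centre"]),r.sum(),np.round(np.median(q,0),3) if len(q) else None, np.round(np.percentile(q[:,2],98),3) if len(q) else None)
s=sense();print(s["tcp_pos"],s["tcp_rot"],s["gripper_width"],s["time_s"])
print(R.from_quat(s["tcp_rot"]).as_matrix().round(3))
E
```

```text
pics
top [0.29855246 0.0100256  1.39914743]
tub_b_center 0.87 [254. 366.] 559 [ 0.362 -0.128  0.06 ] 0.066
tub_b_center 0.81 [228. 325.] 544 [ 0.432 -0.02   0.06 ] 0.067
tub_b_center 0.58 [237. 273.] 524 [0.408 0.103 0.061] 0.066
tub_c_center 0.61 [226. 220.] 516 [0.441 0.252 0.013] 0.065
tray 0.84 [167. 324.] 2366 [ 0.611 -0.021  0.   ] 0.063
side [ 0.15519858 -0.80337447  1.02824599]
tub_b_center 0.67 [183. 269.] 354 [0.406 0.096 0.061] 0.066
tub_b_center 0.64 [241. 281.] 471 [ 0.361 -0.132  0.062] 0.066
tub_b_center 0.58 [212. 292.] 394 [ 0.432 -0.027  0.061] 0.066
tray 0.79 [201. 341.] 1432 [ 0.612 -0.018  0.005] 0.066
[0.16162982 0.70667794 0.25012739] [ 0.07922071  0.70263244 -0.07943161  0.70265379] 0.0854310146468498 0.4
[[-0.     0.223  0.975]
 [-0.     0.975 -0.223]
 [-1.    -0.     0.   ]]
```

View pics/top0.png

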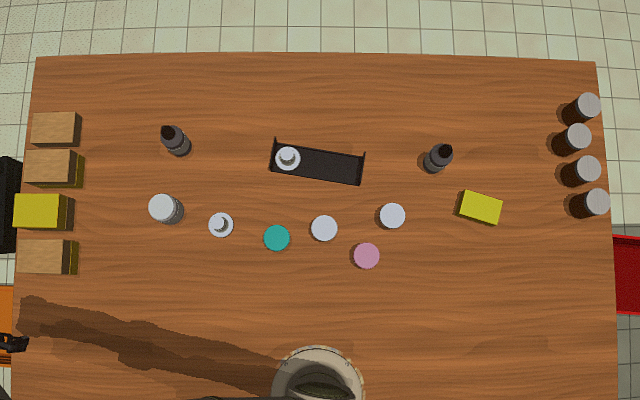

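View pics/side0.png

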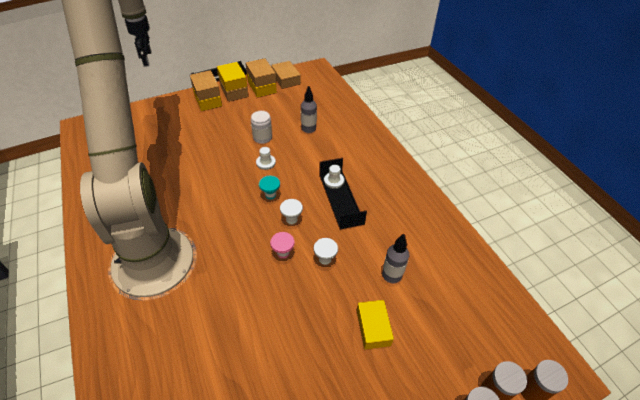

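Top view: the white lid-up tubs are at [row 228, col 325] and [215,392]. The turquoise [237,277] and pink [256,366] tubs are look-alikes. White lid-down tubs are at [225,220] on the table and [157,288] in the tray at its +y end. Next I'll measure these accurately.

```bash
cat >> h.py <<'E'
def circ(P):
    A=np.c_[2*P,np.ones(len(P))]; s=np.linalg.lstsq(A,(P**2).sum(1),rcond=None)[0]
    return s[:2],np.sqrt(s[2]+s[:2]@s[:2])
def disc(cam,im,c0,z,r=.034,tol=.006):
    """centre of a white disc at height z: mask of bright pixels cast on plane z"""
    o,d=ray(cam,np.stack(np.mgrid[0:640,0:400],-1).transpose(1,0,2).reshape(-1,2)); t=(z-o[2])/d[2]
    Q=(o[:,None]+d*t).T[:,:2].reshape(400,640,2)
    return Q
def tubs(cam,im,P,boxes):
    out={}
    hsv=cv2.cvtColor(im,cv2.COLOR_RGB2HSV)
    for k,(c,z) in boxes.items():
        near=np.hypot(P[...,0]-c[0],P[...,1]-c[1])<.055
        m=near&(abs(P[...,2]-z)<.005)&(hsv[...,1]<60)&(hsv[...,2]>90)
        q=P[m][:,:2]
        if len(q)<8: out[k]=None;continue
        (cx,cy),rad=cv2.minEnclosingCircle(q.astype(np.float32))
        out[k]=(q.mean(0).round(4),np.round((cx,cy),4),round(rad,4),len(q))
    return out
def trayfit(P):
    m=(P[...,0]>.5)&(P[...,0]<.72)&(abs(P[...,1]+.02)<.2)
    return m
E
python3 - <<'E'
from h import *
for n in("top","side"):
    im=cv2.imread(f"pics/{n}0.png")[:,:,::-1].copy(); P=np.load(f"/tmp/{n}.npy")
    B={"A_lid":((.432,-.02),.062),"B_lid":((.465,-.19),.062),"C_foot":((.441,.252),.062),"D_foot":((.61,.07),.062),"C_lid":((.441,.252),.012),"D_lid":((.61,.07),.012)}
    for k,v in tubs(n,im,P,B).items(): print(n,k,v)
    v=im.max(2); m=(v<75)&(abs(P[...,0]-.61)<.09)&(abs(P[...,1]+.02)<.16)
    q=P[m]; print("tray rect z<.02",cv2.minAreaRect(q[q[:,2]<.02][:,:2].astype(np.float32)), m.sum())
    w=q[(q[:,2]>.055)&(q[:,2]<.075)]
    for s in(w[w[:,1]>-.02],w[w[:,1]<-.02]):
        if len(s): print("wall",len(s),s.mean(0).round(4),s.min(0).round(3),s.max(0).round(3), np.polyfit(s[:,0],s[:,1],1).round(3))
a=cv2.imread("pics/top0.png")[110:270,190:420]; cv2.imwrite("pics/crop1.png",cv2.resize(a,None,fx=3.4,fy=3.4,interpolation=cv2.INTER_CUBIC))
E
```

```text
top A_lid (array([ 0.4326, -0.0187]), array([ 0.4325, -0.0191]), 0.034, 469)
top B_lid (array([ 0.4659, -0.1974]), array([ 0.4658, -0.1971]), 0.034, 467)
top C_foot (array([0.445 , 0.2574]), array([0.4454, 0.2577]), 0.0177, 131)
top D_foot (array([0.6277, 0.0804]), array([0.6277, 0.0807]), 0.0178, 128)
top C_lid (array([0.4435, 0.2537]), array([0.4453, 0.2573]), 0.0344, 248)
top D_lid (array([0.6232, 0.0778]), array([0.6283, 0.0798]), 0.0343, 240)
tray rect z<.02 ((0.6162772178649902, 0.003300905227661133), (0.2512878477573395, 0.08556133508682251), 80.40990447998047) 2279
wall 39 [0.6376 0.1167 0.0633] [0.594 0.11  0.056] [0.673 0.125 0.069] [-0.189  0.237]
wall 49 [ 0.5948 -0.1196  0.0632] [ 0.555 -0.128  0.055] [ 0.634 -0.112  0.068] [-0.167 -0.02 ]
side A_lid (array([ 0.434 , -0.0201]), array([ 0.434 , -0.0184]), 0.0353, 298)
side B_lid (array([ 0.467 , -0.1978]), array([ 0.4675, -0.1964]), 0.0352, 383)
side C_foot (array([0.4459, 0.2569]), array([0.4476, 0.2595]), 0.0187, 59)
side D_foot (array([0.6286, 0.0795]), array([0.6291, 0.0802]), 0.0188, 72)
side C_lid (array([0.4432, 0.2484]), array([0.445 , 0.2599]), 0.0363, 123)
side D_lid (array([0.6238, 0.0708]), array([0.6291, 0.0786]), 0.0343, 137)
tray rect z<.02 ((0.6162739396095276, -0.00013828277587890625), (0.24876675009727478, 0.0834023654460907), 80.7016372680664) 1354
wall 54 [0.6363 0.1181 0.0607] [0.599 0.111 0.055] [0.676 0.128 0.068] [-0.151  0.214]
wall 78 [ 0.5947 -0.1192  0.0622] [ 0.555 -0.129  0.055] [ 0.636 -0.109  0.07 ] [-0.185 -0.009]
```

View pics/crop1.png

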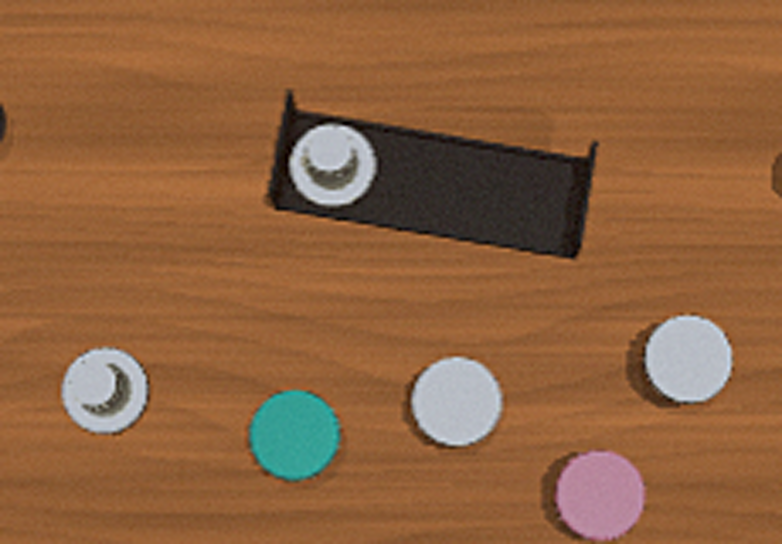

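The crop confirms the choice. White lid-up tubs are at crop [400,457] and [358,688], the white lid-down tub is at [390,103], and the one in the tray is at [163,332]. Turquoise and pink are excluded. My plan is to lower A next to D, set C down and slide it under A's lid, then lower B at the end.

```bash
cat >> h.py <<'E'
TC=np.array([.6154,-.001]); YAW=np.radians(-9.5); TX=np.array([np.cos(YAW),np.sin(YAW)]); TY=np.array([-TX[1],TX[0]])
def tray(x,s): return TC+x*TX+s*TY
def go(*pts,yaw=YAW):
    s=sense(); R0=R.from_quat(s["tcp_rot"]); 
    yv=np.array([np.cos(yaw),np.sin(yaw),0]); xv=np.array([0,0,-1.]); Rt=R.from_matrix(np.c_[xv,yv,np.cross(xv,yv)])
    for p in pts:
        print((R0.inv().apply(np.array(p)-s["tcp_pos"])*100).round(2),np.degrees((R0.inv()*Rt).as_rotvec()).round(1))
    print("t",round(s["time_s"],2),"tcp",np.round(s["tcp_pos"],4),"w",round(s["gripper_width"],4),"F",np.round(s["force"],1))
E
python3 -c "
from h import *
go((.45,.30,.25),(.4333,-.0189,.25))"
```

```text
[ 2.000e-02 -3.321e+01  3.718e+01] [86.6  0.   0. ]
[ 3.000e-02 -6.467e+01  4.266e+01] [86.6  0.   0. ]
t 0.4 tcp [0.1616 0.7067 0.2501] w 0.0854 F [0.1 0.1 0.3]
```

Request:
carry_out(
  increments=[
    [[0,-3.3,3.7,8.5,0,0,1],[0,-6.6,7.4,17,0,0,1],[0,-10,11.1,25.5,0,0,1],[0,-13.3,14.9,34,0,0,1],[0,-16.6,18.6,42.5,0,0,1],[0,-20,22.3,51,0,0,1],[0,-23.3,26,59.5,0,0,1],[0,-26.5,29.8,68,0,0,1],[0,-30,33.4,76.5,0,0,1],[0,-33.2,37.2,85,0,0,1]],
  ],
)

```text
time_s: 1.4
tcp_pos: [0.4509, 0.2984, 0.2506]
tcp_rot: [0.535, 0.463, -0.534, 0.463]
force: [0.9, 0.8, -0.1]
gripper_width: 0.0857
```

```bash
python3 -c "
from h import *
go((.4333,-.0189,.15),(.4333,-.0189,.057))"
```

```text
[10.05  2.79 31.66] [ 1.3 -0.  -0. ]
[19.35  2.78 31.66] [ 1.3 -0.  -0. ]
t 1.4 tcp [0.4509 0.2984 0.2506] w 0.0857 F [ 0.9  0.8 -0.1]
```

Request:
carry_out(
  increments=[
    [[0,0.4,4,1.3,0,0,1],[0,0.8,8,1.3,0,0,1],[0,1.2,12.5,1.3,0,0,1],[1,1.6,17,1.3,0,0,1],[2.5,2,21.5,1.3,0,0,1],[4,2.4,26,1.3,0,0,1],[6,2.7,30,1.3,0,0,1],[9,2.78,31.66,1.3,0,0,1],[11,2.78,31.66,1.3,0,0,1],[11,2.78,31.66,1.3,0,0,1]],
  ],
)

```text
time_s: 2.4
tcp_pos: [0.4324, -0.0197, 0.1389]
tcp_rot: [-0.539, -0.457, 0.541, -0.456]
force: [-0.7, 1.2, 0.1]
gripper_width: 0.0857
```

```bash
python3 -c "
from h import *
for n in ('top','side'):
    im,d=snapshot(n); P=cloud(n,d)
    print(n,tubs(n,im,P,{'A':((.4333,-.0189),.062)}))
    cv2.imwrite(f'pics/{n}1.png',im[:,:,::-1])
a=cv2.imread('pics/side1.png')[120:290,200:420]; cv2.imwrite('pics/c2.png',cv2.resize(a,None,fx=3.5,fy=3.5))
go((.4333,-.0189,.056))"
```

```text
top {'A': None}
side {'A': (array([ 0.4338, -0.0215]), array([ 0.4356, -0.0199]), 0.035, 292)}
[ 8.47 -0.    0.  ] [-0. -0.  0.]
t 2.5 tcp [ 0.4333 -0.0189  0.1407] w 0.0854 F [0.3 0.1 0.1]
```

View pics/c2.png

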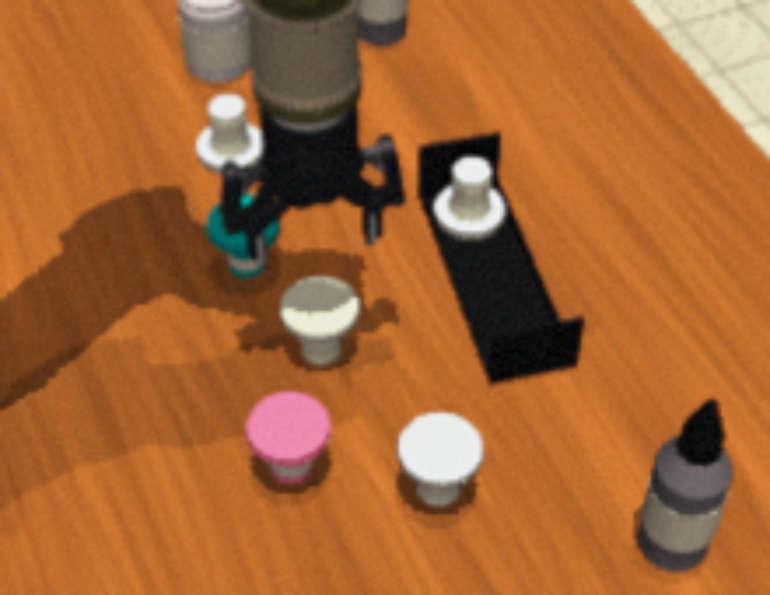

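The jaws hang centred over A (crop [310,320]) and clear of its neighbours. Descending to grip its lid.

Request:
carry_out(
  increments=[
    [[2.5,0,0,0,0,0,1],[5,0,0,0,0,0,1],[7,0,0,0,0,0,1],[8.5,0,0,0,0,0,1],[9,0,0,0,0,0,1],[9,0,0,0,0,0,0.4],[9,0,0,0,0,0,0.2],[9,0,0,0,0,0,0],[9,0,0,0,0,0,-0.2],[9,0,0,0,0,0,-0.2]],
  ],
  squeeze=35,
)

```text
time_s: 3.5
tcp_pos: [0.4342, -0.0182, 0.0516]
tcp_rot: [0.54, 0.457, -0.539, 0.457]
force: [0.1, 1.7, 7.4]
gripper_width: 0.0666
```

```bash
python3 -c "
from h import *
z=sense()['tcp_pos'][2]; t=tray(0,.0275)
go((.4333,-.0189,z+.1),(*t,z+.1),(*t,z+.02),(*t,z+.001))"
```

```text
[-10.    -0.06   0.07] [ 0.  -0.1 -0.1]
[-9.96 17.61 -7.44] [ 0.  -0.1 -0.1]
[-1.96 17.59 -7.43] [ 0.  -0.1 -0.1]
[-0.06 17.59 -7.43] [ 0.  -0.1 -0.1]
t 3.5 tcp [ 0.4342 -0.0182  0.0516] w 0.0666 F [0.1 1.7 7.4]
```

Request:
carry_out(
  increments=[
    [[0,0,0,0,0,0,-0.2],[-0.5,0,0,0,0,0,-0.2],[-1.5,0,0,0,0,0,-0.2],[-3,0,0,0,0,0,-0.2],[-5,0,0,0,0,0,-0.2],[-7,0,0,0,0,0,-0.2],[-9,0,0,0,0,0,-0.2],[-10,1,-0.4,0,0,0,-0.2],[-10,3,-1.2,0,0,0,-0.2],[-10,5,-2.1,0,0,0,-0.2]],
  ],
)

```text
time_s: 4.5
tcp_pos: [0.4872, -0.0056, 0.1527]
tcp_rot: [0.541, 0.457, -0.539, 0.457]
force: [-1.2, -0.2, -1.2]
gripper_width: 0.0668
```

```bash
python3 -c "
from h import *
im,d=snapshot('side'); P=cloud('side',d); s=sense(); p=s['tcp_pos']
print(p,s['gripper_width'],s['force'])
for dz in (0,.005,.01,.015): print(dz,tubs('side',im,P,{'A':(p[:2],p[2]+dz)}))
t=tray(0,.0275); go((*t,.1516),(*t,.0716),(*t,.0526))
a=im[100:290,230:430,::-1]; cv2.imwrite('pics/c3.png',cv2.resize(a,None,fx=3,fy=3))"
```

```text
[ 0.49144003 -0.00438452  0.1526173 ] 0.06638402941355187 [ 5.67557179  1.053848   -0.58187717]
0 {'A': (array([ 0.4803, -0.031 ]), array([ 0.486 , -0.0159]), 0.0379, 23)}
0.005 {'A': (array([ 0.4851, -0.0162]), array([ 0.4843, -0.0084]), 0.0359, 118)}
0.01 {'A': (array([ 0.4863, -0.0112]), array([ 0.485, -0.008]), 0.0353, 287)}
0.015 {'A': (array([ 0.4863, -0.01  ]), array([ 0.4841, -0.0102]), 0.0344, 193)}
[ 0.18 12.18 -5.1 ] [ 0.2 -0.1 -0.3]
[ 8.18 12.14 -5.08] [ 0.2 -0.1 -0.3]
[10.08 12.13 -5.08] [ 0.2 -0.1 -0.3]
t 4.55 tcp [ 0.4914 -0.0044  0.1526] w 0.0664 F [ 5.7  1.1 -0.6]
```

View pics/c3.png

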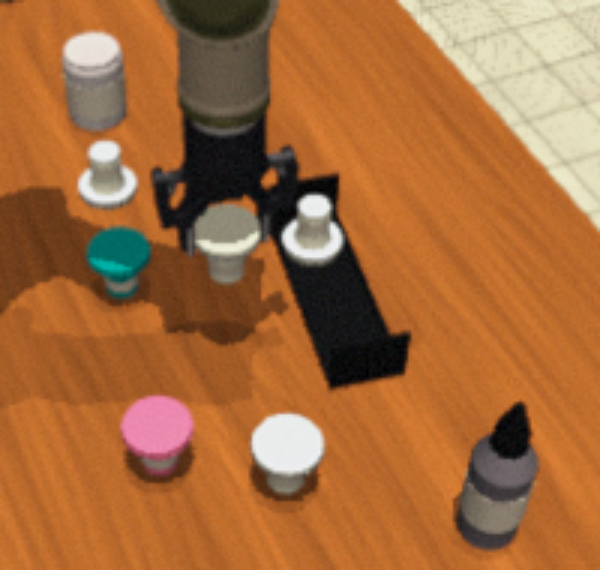

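A is held upright (crop [230,225]). Moving it to its slot next to D.

Request:
carry_out(
  increments=[
    [[0.1,2,-0.9,0,0,0,-0.2],[0.1,5,-2.1,0,0,0,-0.2],[0.1,8,-3.4,0,0,0,-0.2],[0.1,10.5,-4.5,0,0,0,-0.2],[0.1,11.7,-5,0,0,0,-0.2],[0.1,12.1,-5.1,0,0,0,-0.2],[0.1,12.1,-5.1,0,0,0,-0.2],[1,12.1,-5.1,0,0,0,-0.2],[2,12.1,-5.1,0,0,0,-0.2],[2,12.1,-5.1,0,0,0,-0.2]],
  ],
)

```text
time_s: 5.55
tcp_pos: [0.6177, 0.0262, 0.1318]
tcp_rot: [0.54, 0.457, -0.538, 0.458]
force: [0.3, 0.6, -1.5]
gripper_width: 0.0672
```

```bash
python3 -c "
from h import *
im,d=snapshot('side'); P=cloud('side',d); s=sense(); p=s['tcp_pos']
for dz in (.008,.012): print(dz,tubs('side',im,P,{'A':(p[:2],p[2]+dz),'D':((.628,.08),.062)}))
t=tray(0,.0275); print(t);go((*t,.0716),(*t,.0526))
cv2.imwrite('pics/c4.png',im[:,:,::-1])"
```

```text
0.008 {'A': (array([0.6166, 0.0197]), array([0.6154, 0.0231]), 0.0365, 238), 'D': (array([0.6169, 0.0757]), array([0.6171, 0.0783]), 0.0083, 10)}
0.012 {'A': (array([0.6174, 0.0208]), array([0.6154, 0.0231]), 0.0365, 228), 'D': (array([0.6169, 0.0757]), array([0.6171, 0.0783]), 0.0083, 10)}
[0.61993881 0.02612285]
[ 6.09  0.16 -0.02] [ 0.1 -0.1 -0.2]
[ 7.99  0.15 -0.02] [ 0.1 -0.1 -0.2]
t 5.6 tcp [0.6181 0.0261 0.1325] w 0.0669 F [ 0.2 -0.3 -1.6]
```

Request:
carry_out(
  increments=[
    [[1,0.15,0,0,0,0,-0.2],[2,0.15,0,0,0,0,-0.2],[3.2,0.15,0,0,0,0,-0.2],[4.4,0.15,0,0,0,0,-0.2],[5.4,0.15,0,0,0,0,-0.2],[6.2,0.15,0,0,0,0,-0.2],[6.8,0.15,0,0,0,0,-0.2],[7.3,0.15,0,0,0,0,-0.2],[7.6,0.15,0,0,0,0,-0.2],[7.7,0.15,0,0,0,0,-0.2]],
  ],
)

```text
time_s: 6.6
tcp_pos: [0.6199, 0.0259, 0.0553]
tcp_rot: [0.541, 0.457, -0.538, 0.458]
force: [-0.7, 0.2, -1.1]
gripper_width: 0.0669
```

```bash
python3 -c "
from h import *
im,d=snapshot('side'); P=cloud('side',d); s=sense(); p=s['tcp_pos']
print(tubs('side',im,P,{'A':(p[:2],p[2]+.01)}))
t=tray(0,.0275); print(t);go((*t,.0516))
cv2.imwrite('pics/c4.png',im[:,:,::-1])"
```

```text
{'A': (array([0.6201, 0.0207]), array([0.6183, 0.0249]), 0.0352, 231)}
[0.61993881 0.02612285]
[ 0.38 -0.01 -0.02] [ 0.1 -0.1 -0.2]
t 6.65 tcp [0.6199 0.0259 0.0554] w 0.0673 F [ 0.1 -0.1 -1.2]
```

Request:
carry_out(
  increments=[
    [[0.1,0,0,0,0,0,-0.2],[0.2,0,0,0,0,0,-0.2],[0.3,0,0,0,0,0,-0.2],[0.35,0,0,0,0,0,-0.2],[0.4,0,0,0,0,0,-0.2],[0.4,0,0,0,0,0,-0.2],[0.4,0,0,0,0,0,-0.2],[0.4,0,0,0,0,0,-0.2],[0.4,0,0,0,0,0,-0.2],[0.4,0,0,0,0,0,-0.2]],
  ],
)

```text
time_s: 7.65
tcp_pos: [0.62, 0.026, 0.0517]
tcp_rot: [0.541, 0.457, -0.538, 0.458]
force: [-1.8, -0.1, 6.1]
gripper_width: 0.0667
```

It touched the bottom, with about 7 N of contact. Releasing and rising.

Request:
carry_out(
  increments=[
    [[0,0,0,0,0,0,0.7],[0,0,0,0,0,0,0.9],[0,0,0,0,0,0,1],[0,0,0,0,0,0,1],[-1,0,0,0,0,0,1],[-3,0,0,0,0,0,1],[-6,0,0,0,0,0,1],[-10,0,0,0,0,0,1],[-14,-2,-1,0,0,0,1],[-15,-6,-2,0,0,0,1]],
  ],
)

```text
time_s: 8.65
tcp_pos: [0.5667, 0.0544, 0.2058]
tcp_rot: [0.543, 0.455, -0.536, 0.459]
force: [-0.0, 0.5, -0.1]
gripper_width: 0.0855
```

```bash
python3 -c "
from h import *
go((.4455,.2575,.20),(.4455,.2575,.10))"
```

```text
[  0.47 -15.31 -18.03] [ 0.  -0.2 -0.7]
[ 10.47 -15.43 -17.99] [ 0.  -0.2 -0.7]
t 8.65 tcp [0.5667 0.0544 0.2058] w 0.0855 F [-0.   0.5 -0.1]
```

Request:
carry_out(
  increments=[
    [[0.4,-2,-2.4,0,0,-0.5,1],[0.4,-5,-6,0,0,-0.5,0.8],[0.4,-8,-9.5,0,0,-0.6,0.6],[0.4,-11,-13,0,0,-0.7,0.6],[0.4,-14,-16.5,0,0,-0.7,0.6],[0.5,-15.3,-18,0,-0.2,-0.7,0.6],[3,-15.3,-18,0,-0.2,-0.7,0.6],[6,-15.4,-18,0,-0.2,-0.7,0.6],[9,-15.4,-18,0,-0.2,-0.7,0.6],[9,-15.4,-18,0,-0.2,-0.7,0.6]],
  ],
)

```text
time_s: 9.65
tcp_pos: [0.4443, 0.257, 0.1128]
tcp_rot: [-0.538, -0.457, 0.541, -0.457]
force: [0.3, -1.1, 0.5]
gripper_width: 0.068
```

```bash
python3 -c "
from h import *
im,d=snapshot('top'); P=cloud('top',d)
print(tubs('top',im,P,{'A':((.62,.026),.062),'D':((.628,.08),.062)}))
cv2.imwrite('pics/t5.png',im[:,:,::-1])
im,d=snapshot('side'); P=cloud('side',d)
print(tubs('side',im,P,{'A':((.62,.026),.062),'D':((.628,.08),.062)}))
go((.4455,.2575,.046))
b=im[100:260,230:430,::-1]; a=cv2.imread('pics/t5.png')[110:270,190:390]
cv2.imwrite('pics/c5.png',np.hstack([cv2.resize(v,None,fx=2,fy=2) for v in(a,b)]))"
```

```text
{'A': (array([0.6195, 0.0303]), array([0.6211, 0.0364]), 0.0447, 502), 'D': (array([0.6235, 0.0569]), array([0.6237, 0.0591]), 0.0386, 311)}
{'A': (array([0.6204, 0.0296]), array([0.6224, 0.0357]), 0.0451, 296), 'D': (array([0.6248, 0.0569]), array([0.6238, 0.0615]), 0.0389, 177)}
[ 6.93 -0.03 -0.03] [-0.   0.   0.1]
t 9.75 tcp [0.4458 0.2571 0.1153] w 0.0684 F [-0.3  0.2  0.1]
```

View pics/c5.png

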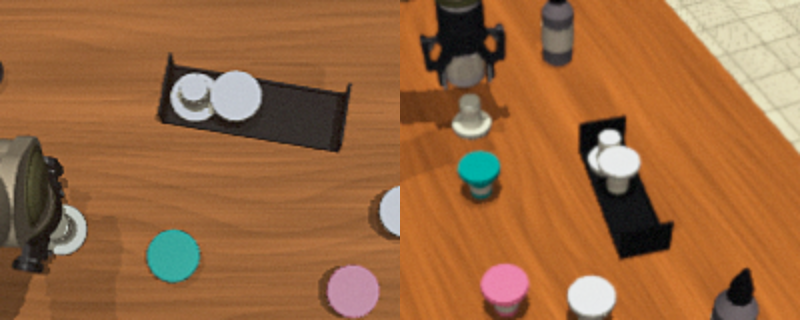

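A stands upright in the tray next to D (left view [97,235]), and the jaws are above C. Descending to grip C's slim body.

Request:
carry_out(
  increments=[
    [[2,0,0,0,0,0,0.6],[4,0,0,0,0,0,0.6],[5.5,0,0,0,0,0,0.6],[6.5,0,0,0,0,0,0.6],[6.9,0,0,0,0,0,0.6],[6.9,0,0,0,0,0,0.2],[6.9,0,0,0,0,0,-0.2],[6.9,0,0,0,0,0,-0.6],[6.9,0,0,0,0,0,-0.7],[6.9,0,0,0,0,0,-0.7]],
  ],
  squeeze=35,
)

```text
time_s: 10.75
tcp_pos: [0.446, 0.2573, 0.0472]
tcp_rot: [0.54, 0.457, -0.54, 0.456]
force: [-0.4, -0.7, 7.3]
gripper_width: 0.0348
```

```bash
cat >> h.py <<'E'
def sep(P,im,z,c,r):
    m=(abs(P[...,2]-z)<.005)&(im.min(2)>60)&((P[...,:2]-c)**2).sum(2).__lt__(.06**2)
    q=P[m][:,:2]; c=np.array(c)
    for _ in range(30): c=q[np.hypot(*(q-c).T)<r].mean(0)
    d=c-TC; return c.round(4),("tray x,s",np.round((d@TX,d@TY),4)),(np.hypot(*(q-c).T)<r).sum()
E
python3 -c "
from h import *
for n in('top','side'):
    im,d=snapshot(n); P=cloud(n,d)
    print(n,'A',sep(P,im,.062,(.619,.022),.035),'D',sep(P,im,.062,(.629,.082),.018))
t=tray(0,-.061); p=sense()['tcp_pos']
go((*p[:2],.2),(*t,.2),(*t,p[2]))"
```

```text
top A (array([0.6184, 0.0248]), ('tray x,s', array([-0.0013,  0.0259])), np.int64(441)) D (array([0.627 , 0.0814]), ('tray x,s', array([-0.0022,  0.0831])), np.int64(117))
side A (array([0.6183, 0.0224]), ('tray x,s', array([-0.001 ,  0.0236])), np.int64(247)) D (array([0.6268, 0.0811]), ('tray x,s', array([-0.0023,  0.0829])), np.int64(61))
[-1.528e+01 -0.000e+00 -1.000e-02] [-0. -0.  0.]
[-15.31  20.99  28.75] [-0. -0.  0.]
[-2.000e-02  2.099e+01  2.877e+01] [-0. -0.  0.]
t 10.85 tcp [0.446  0.2573 0.0472] w 0.0347 F [-1.6  0.   5.8]
```

Request:
carry_out(
  increments=[
    [[-1,0,0,0,0,0,-0.7],[-3,0,0,0,0,0,-0.7],[-6,0,0,0,0,0,-0.7],[-9,0,0,0,0,0,-0.7],[-12,0,0,0,0,0,-0.7],[-14.5,1,1.4,0,0,0,-0.7],[-15.3,3,4.1,0,0,0,-0.7],[-15.3,5.4,7.4,0,0,0,-0.7],[-15.3,7.8,10.7,0,0,0,-0.7],[-15.3,10.2,14,0,0,0,-0.7]],
  ],
)

```text
time_s: 11.85
tcp_pos: [0.5236, 0.101, 0.2012]
tcp_rot: [0.54, 0.457, -0.539, 0.457]
force: [0.2, 0.3, -1.8]
gripper_width: 0.0348
```

```bash
python3 -c "
from h import *
t=tray(0,-.061)
go((*t,.2),(*t,.06),(*t,.0472))"
```

```text
[ 0.1  10.74 14.64] [-0.  -0.1 -0. ]
[14.1  10.73 14.66] [-0.  -0.1 -0. ]
[15.38 10.73 14.66] [-0.  -0.1 -0. ]
t 11.85 tcp [0.5236 0.101  0.2012] w 0.0348 F [ 0.2  0.3 -1.8]
```

Request:
carry_out(
  increments=[
    [[0,2.2,3,0,0,0,-0.7],[0,4.4,6,0,0,0,-0.7],[0,6.6,9,0,0,0,-0.7],[0,8.8,12,0,0,0,-0.7],[0,10.2,14,0,0,0,-0.7],[0.1,10.7,14.6,0,0,0,-0.7],[0.1,10.7,14.6,0,0,0,-0.7],[3,10.7,14.6,0,0,0,-0.7],[6,10.7,14.6,0,0,0,-0.7],[8,10.7,14.6,0,0,0,-0.7]],
  ],
)

```text
time_s: 12.85
tcp_pos: [0.6038, -0.058, 0.1196]
tcp_rot: [0.539, 0.459, -0.539, 0.456]
force: [0.2, 0.2, -1.1]
gripper_width: 0.0351
```

```bash
python3 -c "
from h import *
im,d=snapshot('side'); P=cloud('side',d); p=sense()['tcp_pos']
print('A',sep(P,im,.062,(.619,.022),.035))
t=tray(0,-.061)
go((*t,.06),(*t,.0472))
cv2.imwrite('pics/c6.png',cv2.resize(im[130:290,250:450,::-1],None,fx=3.5,fy=3.5))"
```

```text
A (array([0.5968, 0.0241]), ('tray x,s', array([-0.0225,  0.0217])), np.int64(42))
[5.71 0.35 0.29] [ 0.1 -0.1  0.3]
[6.99 0.36 0.29] [ 0.1 -0.1  0.3]
t 12.9 tcp [ 0.6026 -0.0578  0.1171] w 0.035 F [-0.7 -0.5 -3. ]
```

View pics/c6.png

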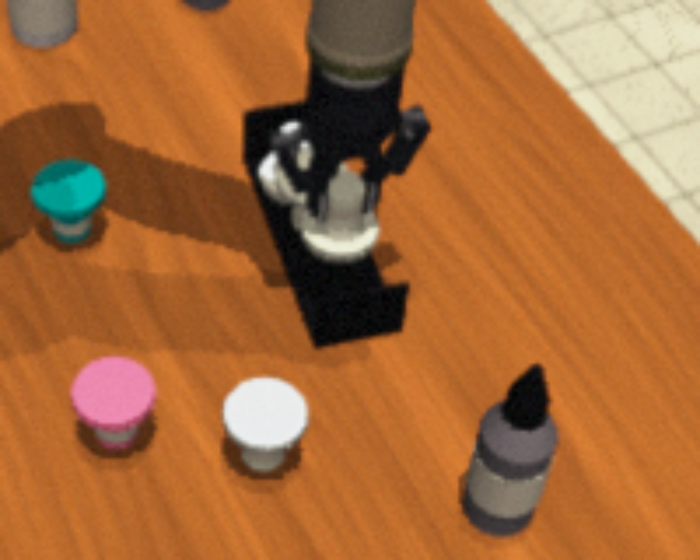

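C is held lid-down above the empty part of the tray (crop [220,342]). Lowering it.

Request:
carry_out(
  increments=[
    [[0.5,0.2,0.2,0,0,0.2,-0.7],[1,0.35,0.3,0,0,0.3,-0.7],[2,0.35,0.3,0,0,0.3,-0.7],[3,0.35,0.3,0,0,0.3,-0.7],[4,0.35,0.3,0,0,0.3,-0.7],[5,0.35,0.3,0,0,0.3,-0.7],[5.7,0.35,0.3,0,0,0.3,-0.7],[6.2,0.35,0.3,0,0,0.3,-0.7],[6.5,0.35,0.3,0,0,0.3,-0.7],[6.6,0.35,0.3,0,0,0.3,-0.7]],
  ],
)

```text
time_s: 13.9
tcp_pos: [0.6053, -0.0613, 0.0509]
tcp_rot: [0.54, 0.458, -0.539, 0.457]
force: [0.4, -0.7, -0.1]
gripper_width: 0.0347
```

```bash
python3 -c "
from h import *
t=tray(0,-.061)
go((*t,.0472),(*tray(0,-.0275),.0475))"
```

```text
[ 0.37  0.   -0.02] [ 0.1 -0.1  0. ]
[ 0.34  0.01 -3.37] [ 0.1 -0.1  0. ]
t 13.9 tcp [ 0.6053 -0.0613  0.0509] w 0.0347 F [ 0.4 -0.7 -0.1]
```

Request:
carry_out(
  increments=[
    [[0.2,0,0,0,0,0,-0.7],[0.2,0,-0.6,0,0,0,-0.7],[0.2,0,-1.2,0,0,0,-0.7],[0.2,0,-1.8,0,0,0,-0.7],[0.2,0,-2.3,0,0,0,-0.7],[0.2,0,-2.7,0,0,0,-0.7],[0.2,0,-3,0,0,0,-0.7],[0.2,0,-3.2,0,0,0,-0.7],[0.2,0,-3.3,0,0,0,-0.7],[0.2,0,-3.3,0,0,0,-0.7]],
  ],
)

```text
time_s: 14.9
tcp_pos: [0.6106, -0.0288, 0.0489]
tcp_rot: [0.54, 0.458, -0.539, 0.457]
force: [0.7, 0.4, -1.1]
gripper_width: 0.0344
```

```bash
python3 -c "
from h import *
go((*tray(0,-.0275),.047))"
```

```text
[ 0.19  0.01 -0.07] [ 0.1 -0.1  0. ]
t 14.9 tcp [ 0.6106 -0.0288  0.0489] w 0.0344 F [ 0.7  0.4 -1.1]
```

Request:
carry_out(
  increments=[
    [[0.1,0,-0.1,0,0,0,-0.7],[0.15,0,-0.1,0,0,0,-0.7],[0.2,0,-0.1,0,0,0,-0.7],[0.2,0,-0.1,0,0,0,-0.7],[0.2,0,-0.1,0,0,0,-0.7],[0.2,0,-0.1,0,0,0,-0.7],[0.2,0,-0.1,0,0,0,-0.7],[0.2,0,-0.1,0,0,0,-0.7],[0.2,0,-0.1,0,0,0,-0.7],[0.2,0,-0.1,0,0,0,-0.7]],
  ],
)

```text
time_s: 15.9
tcp_pos: [0.6107, -0.0278, 0.0472]
tcp_rot: [0.54, 0.458, -0.539, 0.457]
force: [-1.8, 1.0, 5.8]
gripper_width: 0.0347
```

C is on the bottom. Releasing and rising.

Request:
carry_out(
  increments=[
    [[0,0,0,0,0,0,0],[0,0,0,0,0,0,0.3],[0,0,0,0,0,0,0.5],[0,0,0,0,0,0,0.5],[-1,0,0,0,0,0,0.5],[-3,0,0,0,0,0,0.5],[-7,0,0,0,0,0,0.8],[-11,0,0,0,0,0,1],[-14,-3,3,0,0,0,1],[-15,-7,7,0,0,0,1]],
  ],
)

```text
time_s: 16.9
tcp_pos: [0.5391, -0.0804, 0.1984]
tcp_rot: [0.54, 0.457, -0.537, 0.459]
force: [-0.2, -1.3, -0.6]
gripper_width: 0.0854
```

```bash
python3 -c "
from h import *
go((.4665,-.1972,.19),(.4665,-.1972,.14))"
```

```text
[ 0.79 -5.31 12.69] [ 0.3 -0.1 -0.3]
[ 5.79 -5.33 12.7 ] [ 0.3 -0.1 -0.3]
t 16.9 tcp [ 0.5391 -0.0804  0.1984] w 0.0854 F [-0.2 -1.3 -0.6]
```

Request:
carry_out(
  increments=[
    [[0,-1.5,3.5,0.3,0,-0.3,1],[0,-3.5,8,0.3,0,-0.3,1],[0.5,-5,11.8,0.3,0,-0.3,1],[2,-5.3,12.7,0.3,0,-0.3,1],[4,-5.3,12.7,0.3,0,-0.3,1],[5.5,-5.3,12.7,0.3,0,-0.3,1],[5.8,-5.3,12.7,0.3,0,-0.3,1],[5.8,-5.3,12.7,0.3,0,-0.3,1],[5.8,-5.3,12.7,0.3,0,-0.3,1],[5.8,-5.3,12.7,0.3,0,-0.3,1]],
  ],
)

```text
time_s: 17.9
tcp_pos: [0.4673, -0.1972, 0.1407]
tcp_rot: [0.541, 0.457, -0.539, 0.457]
force: [0.3, -0.3, 0.6]
gripper_width: 0.0854
```

```bash
python3 -c "
from h import *
for n in('top','side'):
    im,d=snapshot(n); P=cloud(n,d)
    print(n,'A',sep(P,im,.062,(.619,.022),.035),'D',sep(P,im,.062,(.629,.082),.018),'C',sep(P,im,.062,(.611,-.03),.018))
    if n=='side': print(tubs(n,im,P,{'B':((.4665,-.1972),.062)}))
    q=P[(im.max(2)<75)&(abs(P[...,0]-.61)<.09)&(abs(P[...,1]+.02)<.16)&(abs(P[...,2]-.064)<.008)][:,:2]-TC
    x,s=q@TX,q@TY
    for m in(s>.1,s<-.1): print('wall s',np.percentile(s[m],[5,50,95]).round(4),'x',np.percentile(x[m],[2,98]).round(4),m.sum())
    cv2.imwrite(f'pics/{n}7.png',im[:,:,::-1])
go((.4665,-.1972,.051))
b=cv2.imread('pics/side7.png')[140:290,240:440]; a=cv2.imread('pics/top7.png')[110:260,240:440]
cv2.imwrite('pics/c7.png',np.hstack([cv2.resize(v,None,fx=2,fy=2) for v in(a,b)]))"
```

```text
top A (array([0.6189, 0.025 ]), ('tray x,s', array([-0.0009,  0.0262])), np.int64(439)) D (array([0.6282, 0.0808]), ('tray x,s', array([-0.0009,  0.0828])), np.int64(117)) C (array([ 0.6094, -0.0264]), ('tray x,s', array([-0.0017, -0.0261])), np.int64(122))
wall s [0.1178 0.1199 0.1217] x [-0.0373  0.0376] 37
wall s [-0.1222 -0.1204 -0.1185] x [-0.0403  0.0377] 49
side A (array([0.641, 0.008]), ('tray x,s', array([0.0238, 0.0131])), np.int64(41)) D (array([nan, nan]), ('tray x,s', array([nan, nan])), np.int64(0)) C (array([ 0.617 , -0.0338]), ('tray x,s', array([ 0.007 , -0.0321])), np.int64(35))
{'B': (array([ 0.4667, -0.199 ]), array([ 0.4675, -0.1976]), 0.0336, 361)}h.py:47: RuntimeWarning: Mean of empty slice.
  for _ in range(30): c=q[np.hypot(*(q-c).T)<r].mean(0)
  ret = um.true_divide(
Traceback (most recent call last):
IndexError: index -1 is out of bounds for axis 0 with size 0
```

The top view puts C at s = -26 mm, A at +26 and D at +83, so B's slot is s = -78 to -85. I'll aim for -81.5. The gripper hid the tray from the side camera, so that part of the script failed, but it isn't needed. Gripping B.

Request:
carry_out(
  increments=[
    [[2.5,-0.1,0,0,0,0,1],[5,-0.1,0,0,0,0,1],[7,-0.1,0,0,0,0,1],[8.5,-0.1,0,0,0,0,1],[9,-0.1,0,0,0,0,1],[9,-0.1,0,0,0,0,0.4],[9,-0.1,0,0,0,0,0.2],[9,-0.1,0,0,0,0,0],[9,-0.1,0,0,0,0,-0.2],[9,-0.1,0,0,0,0,-0.2]],
  ],
  squeeze=35,
)

```text
time_s: 19.0
tcp_pos: [0.4666, -0.1968, 0.0511]
tcp_rot: [0.541, 0.457, -0.539, 0.457]
force: [0.2, 0.3, 5.3]
gripper_width: 0.0666
```

```bash
python3 -c "
from h import *
p=sense()['tcp_pos']; t=tray(-.001,-.0815)
go((*p[:2],.155),(*t,.155),(*t,p[2]))"
```

```text
[-10.39   0.02  -0.02] [ 0.  -0.1 -0.1]
[-10.34  11.37 -13.63] [ 0.  -0.1 -0.1]
[  0.05  11.35 -13.61] [ 0.  -0.1 -0.1]
t 19.0 tcp [ 0.4666 -0.1968  0.0511] w 0.0666 F [0.2 0.3 5.3]
```

Request:
carry_out(
  increments=[
    [[-0.5,0,0,0,0,0,-0.2],[-1.5,0,0,0,0,0,-0.2],[-3,0,0,0,0,0,-0.2],[-5,0,0,0,0,0,-0.2],[-7,0,0,0,0,0,-0.2],[-9,0,0,0,0,0,-0.2],[-10.3,0.5,-0.6,0,0,0,-0.2],[-10.3,2,-2.4,0,0,0,-0.2],[-10.3,4,-4.8,0,0,0,-0.2],[-10.3,6,-7.2,0,0,0,-0.2]],
  ],
)

```text
time_s: 20.0
tcp_pos: [0.538, -0.1351, 0.1554]
tcp_rot: [0.541, 0.457, -0.539, 0.457]
force: [0.4, -0.4, -1.2]
gripper_width: 0.0664
```

```bash
python3 -c "
from h import *
t=tray(-.001,-.0815)
go((*t,.155),(*t,.13))"
```

```text
[ 0.07  5.32 -6.36] [-0.  -0.1 -0.2]
[ 2.57  5.31 -6.35] [-0.  -0.1 -0.2]
t 20.0 tcp [ 0.538  -0.1351  0.1554] w 0.0664 F [ 0.4 -0.4 -1.2]
```

Request:
carry_out(
  increments=[
    [[0,1.5,-1.8,0,0,0,-0.2],[0,3,-3.6,0,0,0,-0.2],[0,4.3,-5.1,0,0,0,-0.2],[0,5.1,-6.1,0,0,0,-0.2],[0,5.3,-6.35,0,0,0,-0.2],[0,5.3,-6.35,0,0,0,-0.2],[0.5,5.3,-6.35,0,0,0,-0.2],[1.5,5.3,-6.35,0,0,0,-0.2],[2,5.3,-6.35,0,0,0,-0.2],[2,5.3,-6.35,0,0,0,-0.2]],
  ],
)

```text
time_s: 21.0
tcp_pos: [0.5999, -0.0815, 0.1346]
tcp_rot: [0.541, 0.457, -0.539, 0.456]
force: [0.4, -0.2, -1.2]
gripper_width: 0.067
```

```bash
python3 -c "
from h import *
im,d=snapshot('side'); P=cloud('side',d); p=sense()['tcp_pos']
print(tubs('side',im,P,{'B':(p[:2],p[2]+.01)}))
t=tray(-.001,-.0815)
go((*t,.07),(*t,.054))
cv2.imwrite('pics/c8.png',cv2.resize(im[130:290,250:450,::-1],None,fx=3.5,fy=3.5))"
```

```text
{'B': (array([ 0.5994, -0.087 ]), array([ 0.5977, -0.0817]), 0.0351, 280)}
[ 6.51  0.06 -0.03] [-0.1 -0.1 -0.1]
[ 8.11  0.05 -0.03] [-0.1 -0.1 -0.1]
t 21.05 tcp [ 0.6002 -0.0816  0.1351] w 0.0667 F [ 0.9  0.1 -1. ]
```

View pics/c8.png

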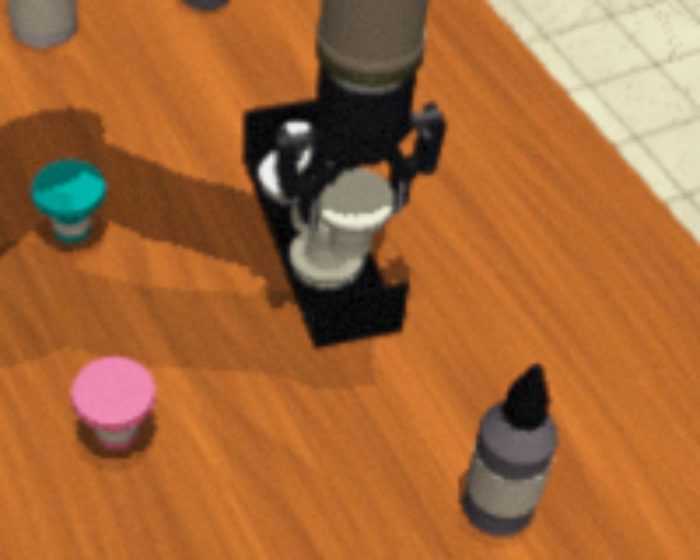

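B is held upright above its slot (crop [200,358]), and C stands next to it at [260,325]. Lowering in two stages with a force check.

Request:
carry_out(
  increments=[
    [[0.5,0.05,0,0,0,0,-0.2],[1.1,0.05,0,0,0,0,-0.2],[1.8,0.05,0,0,0,0,-0.2],[2.5,0.05,0,0,0,0,-0.2],[3.2,0.05,0,0,0,0,-0.2],[3.9,0.05,0,0,0,0,-0.2],[4.6,0.05,0,0,0,0,-0.2],[5.2,0.05,0,0,0,0,-0.2],[5.7,0.05,0,0,0,0,-0.2],[5.9,0.05,0,0,0,0,-0.2]],
  ],
)

```text
time_s: 22.05
tcp_pos: [0.6007, -0.0816, 0.0755]
tcp_rot: [0.541, 0.457, -0.539, 0.456]
force: [-0.3, 0.3, -1.5]
gripper_width: 0.0666
```

```bash
python3 -c "
from h import *
t=tray(-.001,-.0815)
go((*t,.0511))"
```

```text
[ 2.44  0.02 -0.03] [-0.1 -0.1 -0. ]
t 22.05 tcp [ 0.6007 -0.0816  0.0755] w 0.0666 F [-0.3  0.3 -1.5]
```

Request:
carry_out(
  increments=[
    [[0.3,0,0,0,0,0,-0.2],[0.6,0,0,0,0,0,-0.2],[0.9,0,0,0,0,0,-0.2],[1.2,0,0,0,0,0,-0.2],[1.5,0,0,0,0,0,-0.2],[1.8,0,0,0,0,0,-0.2],[2,0,0,0,0,0,-0.2],[2.1,0,0,0,0,0,-0.2],[2.15,0,0,0,0,0,-0.2],[2.15,0,0,0,0,0,-0.2]],
  ],
)

```text
time_s: 23.05
tcp_pos: [0.6007, -0.0816, 0.054]
tcp_rot: [0.541, 0.457, -0.539, 0.456]
force: [-0.8, -0.1, -1.3]
gripper_width: 0.0665
```

No contact so far. These are the last 3 mm.

Request:
carry_out(
  increments=[
    [[0.1,0,0,0,0,0,-0.2],[0.15,0,0,0,0,0,-0.2],[0.2,0,0,0,0,0,-0.2],[0.25,0,0,0,0,0,-0.2],[0.3,0,0,0,0,0,-0.2],[0.3,0,0,0,0,0,-0.2],[0.3,0,0,0,0,0,-0.2],[0.3,0,0,0,0,0,-0.2],[0.3,0,0,0,0,0,-0.2],[0.3,0,0,0,0,0,-0.2]],
  ],
)

```text
time_s: 24.05
tcp_pos: [0.6008, -0.0815, 0.0511]
tcp_rot: [0.541, 0.457, -0.539, 0.456]
force: [-0.6, 0.3, 2.9]
gripper_width: 0.0667
```

Touched the bottom gently. Releasing and moving away.

Request:
carry_out(
  increments=[
    [[0,0,0,0,0,0,0.7],[0,0,0,0,0,0,0.9],[0,0,0,0,0,0,1],[0,0,0,0,0,0,1],[-1,0,0,0,0,0,1],[-3,0,0,0,0,0,1],[-7,0,0,0,0,0,1],[-11,0,0,0,0,0,1],[-15,-3,-1,0,0,0,1],[-18,-7,-3,0,0,0,1]],
  ],
)

```text
time_s: 25.05
tcp_pos: [0.5402, -0.0444, 0.2311]
tcp_rot: [0.542, 0.455, -0.539, 0.457]
force: [-0.3, 1.0, 0.8]
gripper_width: 0.0855
```

Request:
carry_out(
  increments=[
    [[0,0,-4,0,0,0,1],[0,0,-8,0,0,0,1],[0,0,-12,0,0,0,1],[0,0,-16,0,0,0,1],[0,0,-20,0,0,0,1],[0,0,-24,0,0,0,1],[0,0,-26,0,0,0,1],[0,0,-26,0,0,0,1],[0,0,-26,0,0,0,1],[0,0,-26,0,0,0,1]],
  ],
)

```text
time_s: 26.05
tcp_pos: [0.584, 0.2097, 0.232]
tcp_rot: [0.542, 0.454, -0.54, 0.456]
force: [0.5, -0.7, -0.1]
gripper_width: 0.0853
```

```bash
python3 -c "
from h import *
for n in('top','side'):
    im,d=snapshot(n); P=cloud(n,d); cv2.imwrite(f'pics/{n}9.png',im[:,:,::-1])
    for k,c,r in(('D',(.628,.081),.018),('A',(.619,.022),.035),('C',(.6105,-.0264),.018),('B',(.6,-.085),.035)):
        o=sep(P,im,.062,c,r); print(n,k,o)
        m=np.hypot(*(P[...,:2]-o[0]).transpose(2,0,1))<r-.005; q=P[m&(P[...,2]>.05)]
        A=np.c_[q[:,:2]-o[0],np.ones(len(q))]; f=np.linalg.lstsq(A,q[:,2],rcond=None)[0]; print('   top z',f[2].round(4),'slope deg',np.degrees(f[:2]).round(1))
b=cv2.imread('pics/side9.png')[140:270,290:440]; a=cv2.imread('pics/top9.png')[110:240,240:390]
cv2.imwrite('pics/c9.png',np.hstack([cv2.resize(v,None,fx=2.6,fy=2.6) for v in(a,b)]))"
```

```text
top D (array([0.6277, 0.0807]), ('tray x,s', array([-0.0013,  0.0826])), np.int64(129))
   top z 0.061 slope deg [ 1.5 -0.7]
top A (array([0.6185, 0.0256]), ('tray x,s', array([-0.0013,  0.0267])), np.int64(445))
   top z 0.0606 slope deg [ 0.2 -0.6]
top C (array([ 0.6094, -0.0264]), ('tray x,s', array([-0.0018, -0.0261])), np.int64(127))
   top z 0.0604 slope deg [1.6 1.4]
top B (array([ 0.6004, -0.0813]), ('tray x,s', array([-0.0016, -0.0816])), np.int64(451))
   top z 0.0608 slope deg [-0.8  0.4]
side D (array([0.6266, 0.0792]), ('tray x,s', array([-0.0022,  0.081 ])), np.int64(64))
   top z 0.0628 slope deg [4.9 0.7]
side A (array([0.6182, 0.0208]), ('tray x,s', array([-0.0008,  0.0219])), np.int64(247))
   top z 0.0624 slope deg [1.2 2.5]
side C (array([ 0.6097, -0.0277]), ('tray x,s', array([-0.0012, -0.0273])), np.int64(75))
   top z 0.062 slope deg [-0.1  0.7]
side B (array([ 0.6002, -0.0837]), ('tray x,s', array([-0.0014, -0.084 ])), np.int64(294))
   top z 0.0623 slope deg [1.4 0.3]
```

View pics/c9.png

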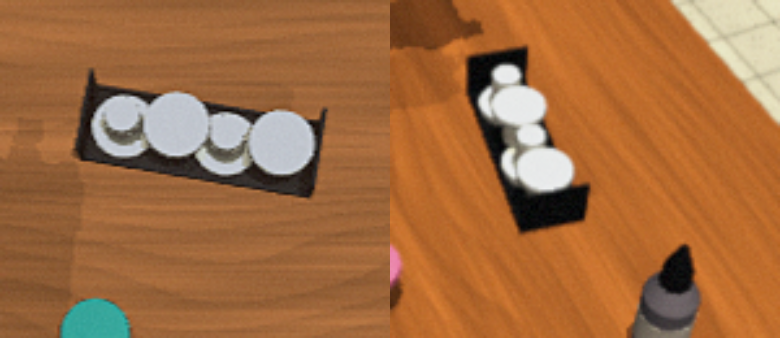

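All four stand in a row, alternating down, up, down, up (left view [125,122], [125,177], [145,227], [142,281]). Their tops are level at about 61 mm and nothing else has moved. Handing in.

```bash
python3 -c "
from cell import *
print(sign_off())"
```

```text
the job is handed in; nothing more can be done
None
```

All four tubs are in the tray in one straight row and the job is handed in, at about 26 s of the 70 s allowed. From the +y end they alternate lid down, up, down, up.

- **Moves:** I lowered the first lid-up tub next to the one already in the tray. I then set the loose lid-down tub in the empty part and slid it under that lid. The second lid-up tub went straight down into the last slot. Each tub touched down at under 8 N measured at the wrist, and none was dropped or tipped.
- **Last check, top camera:** the tubs sit at about +83, +27, −26 and −82 mm along the tray. Their tops are all at 60–61 mm, level within 2°. In the last picture the gripper was well clear of the tray. I moved none of the bottles, the can, the yellow pack or the coloured look-alikes, though I did not re-measure them at the end.
- **Disagreements:** the side camera read tub positions 1 to 5 mm lower along the tray and slopes up to 5°. I put this down to its slanted view and partly hidden tubs. An earlier side-camera check failed because the gripper blocked the view.

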